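Drag a stuck T-nut out of a slot with a hook

TASK

A brass T-nut is stuck under the lips at the far end of the fixture block's narrow T-slot. Take the orange-handled hook from its green holder, reach down into the slot behind the nut and drag it out into the open bay until it is pulled firmly against the sprung stop with roughly 11 N, hold it there for about a second, never pulling on the nut with more than 15 N or pressing on the block with more than 20 N. Then stand the hook back upright in its holder, leaving the nut lying flat in the bay; do not touch the nut with the fingers or disturb the collets and the spare nut standing around.

Things in the scene. Friction and masses are not known exactly. Their poses are not given: they have to be found in the camera images.
- hook: Hooked pick, 105 mm tall, about 120 g, upright. Origin on the shaft's axis, level with the underside of the foot; z up the shaft. Foot: bar 6 mm high, 6 wide, from x = -13 (toe) to +3 mm. Shaft 6 mm round, z = 3 to 49. Black guard plate 44 (x) by 36 (y) mm centred at x = -5, z = 45 to 50. Orange square handle 20 x 20 mm on the axis, z = 50 to 105.
- hook_grip (a point): Grasp point in the middle of the hook's orange handle: on the shaft's axis, 80 mm above the hook's origin, same axes. Best gripped from above with the fingers closing along the hook's x, so that the pull does not swing the hook between the pads, and firmly (80 N or more).
- holder: Fixed green block 90 (x) by 70 (y) mm, 55 mm high, with an upright pocket 30 (x) by 22 (y) mm, 50 mm deep, in the middle of its top. Origin: centre of the underside. The hook hangs in it with its guard plate on the top, foot toe to the holder's -x: hook origin at about x = +5, y = 0, z = +10 mm of the holder, same yaw.
- fixture: Fixed steel block, x = -145 to +105 mm, 90 mm wide, 50 high; green feet at its sides, 22 mm high. Origin: on its underside below the slot's centre line, where the lips begin; z up, -x is the way out. Slot along x at y = 0: floor at z = 30, 22 mm wide. x = 0 to 95 (closed end): two lips, z = 40 to 50, leave a 12 mm wide slit above. x = 0 to -135: the bay, open above at full width.
- lip_edge (a point): Where the lips end and the bay begins: on the slot's centre line at the block's top, 50 mm above the fixture's origin, same axes. Sprung stop in the bay: brass plunger face across the slot, on a blue saddle (16 to 38 mm beyond the face, top 16 mm above the block). The face is set anew each time, 32 to 92 mm from here towards -x, not measured. It yields 1 mm per 2.5 N and bottoms at 9 mm.
- nut: The stuck T-nut, brass, about 60 g. Base 24 (x) by 20 (y) by 8 mm high, neck 14 by 9 mm on it up to z = 16 mm. Origin: centre of its underside; z up. It starts on the slot's floor under the lips, origin between x = 30 and 58 mm of the fixture, its axes along the fixture's. It slides with less than 2 N until it meets the stop.
- collet: Steel collet standing on the table, 60 mm across at the top, 95 mm high, origin at the centre of its underside. Bystander.
- small_collet: Small steel collet standing on the table, 30 mm across, 75 mm high, origin at the centre of its underside. Bystander.
- spare_nut: A second T-nut like the stuck one, lying on the table. Bystander.
There are look-alikes about, which are no part of the job. What is shaped like the holder but brown is not meant. What is shaped like the hook but turquoise is not meant.

How it is judged:
By the outcome, as a careful person would: the job done as asked, in the order asked, and still so for the second after the job is handed in, with the robot touching nothing.
It also fails if it takes over 64 s, if anything falls off the work surface, if the arm or the gripper's body presses on something with over 40 N, if the wrist force passes 120 N, or if a joint passes its speed limit or range.

ROBOT

A 6-joint arm with a two-finger parallel gripper is mounted at the origin on the work surface. World frame = base frame: x ahead of the robot, y to its left, z up, the work surface at z = 0. Lengths are in m, angles in rad, forces in N, time in s.
With the tool pointing down it reaches from about 0.3 to 0.75 m from the base axis. Payload 8.5 kg.
Tool frame: the origin (TCP) lies between the finger pads; the fingertips stand 8 mm ahead of it and the grasp point (between the pads) lies 11 mm behind it (env.tips_ahead is the distance from the TCP to the fingertips, in m); z points along the fingers, y is the direction in which the jaws open and shut (so a half turn about z gives the same grasp; the last joint's range is limited). The gripper opens to 85 mm and grips with 20 to 120 N. Pads are 22 mm wide; open, the fingers measure 114 mm over their backs; the gripper's body (76 mm by 85 mm) begins 54 mm behind the grasp point. The pads swing forward as they close: fully open they stand 13 mm farther back than shut.
Start: joints at [0.915, 0.381, 1.297, -0, 1.464, -0.215], TCP at [0.235, 0.497, 0.21] pointing down, gripper open.
Joint ranges: [-3.11, 3.11], [-0.89, 2.33], [0.22, 2.48], [-1.42, 4.56], [0.17, 2.85], [-2.88, 2.88]. Speed limits (rad/s): [2.39, 2.39, 3.14, 3.14, 3.14, 3.14].

INTERFACE

Orientations are given as a unit quaternion [w, x, y, z].
In Python, from plant import env, snapshot, regions_of gives the robot as it stands.
- The arm moves only by the tool send_rows, never from a script. Its argument "moves" is a list of rows, each a list of 7 numbers: the opening, from 0 (shut) to 1 (fully open), then the shift along the tool's x, y, z in mm, then the turn, a rotation vector about the tool's x, y, z in units of 6 degrees (1.0 is 6 degrees). A call has 1 to 20 rows; each row is the pose to reach, as a shift and turn from the pose commanded when the call began, along the tool's axes at that moment; what a row does not reach only later rows make up. A row lasts 1/8 s, in which the tool goes at most 62.5 mm and 10.7 degrees, less where a joint would pass 70% of its speed; a pose out of reach is approached as far as the arm can. A call with a gripper value outside its range is refused whole. The fingers move at their own pace and stop on an object; "force" is the grip in N (left out, the last holds). Time passes only in rows, so rows that repeat a pose let the fingers close. It gives the time, the measured TCP pose, the force and the opening at its end, in the units of the state.
- env.state(): the state, without advancing time (a new reading comes with each control period).
- snapshot(name): name is "scene" or "top" or "wrist"; returns a dict with "img" (384x512x3 uint8, red, green, blue), "mtx" (3x3 intrinsics, pixels), "dist_coeffs" ([k1, k2, p1, p2, k3] as OpenCV has them; the pictures are not rectified), "position" and "orientation" of the camera in the world; the wrist camera has in their place "T_tool_cam" (4x4, takes a point from camera to tool coordinates, whose origin is the TCP and whose axes are the flange's). Camera axes: x right, y up, looking along -z (the intrinsics and any distortion apply to the point x, -y, -z); pixel columns grow to the right and rows downward; lengths in m; the calibration is good to about 2 mm. A picture is of the moment at which its call begins: read the wrist's pose just before it. There is no depth.
- env.finish_job(): hands the job in, once; it reports no verdict.
Trained networks look in the newest picture that a camera, given by its name, has taken for a name from the list of things; names that differ only in an ending like _2 or _b are one class to them, and where a whole thing is asked for, a point or a joint stands for the part that bears it (a point fixed in the world has none). Each returns a list of dicts, best first, with "score" (0 to 1); they miss things now and then, are a little off and sometimes report something else, mostly with a low value. They report only what shows in the picture. A call takes as long as a camera call. They do not tell look-alikes from the thing itself.
- regions_of(camera, target): "mask" (384x512 bool, what is visible of it) and "centre" ([column, row] in pixels, amid what is visible of it).
The state is a dict: "clock": time; "q": joint angles; "dq": joint speeds; "joint_torque": joint torques, N m; "ee_pos": TCP position; "orientation": TCP orientation; "ft_force": force on the tool from outside, world axes, zero at the start; "wrist_torque": the same for the moment, N m; "grip_width": opening from 0.0 (shut) to 1.0 (fully open).
Only numpy, scipy, OpenCV 4.12 (cv2) and the standard library are available. Lean on these libraries where they do the work, as an engineer would, in place of code of your own. Each camera call takes 0.05 s, during which the arm holds its last target. There are 200 camera calls.

## Working session

There is one attempt and no reset: what is moved stays moved. The work goes in short steps, Python scripts to look and compute and a tool call to move; the robot and the scene stay as the last step left them, time stands still between calls to the robot, and variables do not carry over. Pictures are saved under pics/ and viewed, about 8 in all and at most 12, crops included, and the job is handed in when it is done.

Besides the shell and the picture viewer there is one more tool, called after "Call:" as name(argument=value, ...) on one line, values as JSON. send_rows: Moves the arm, as the interface text tells. Its arguments: {"type":"object","properties":{"moves":{"type":"array","items":{"type":"array","items":{"type":"number"}}},"force":{"type":"number"}},"required":["moves"]}

```bash
ls; mkdir -p pics; cat > h.py <<'E'
import numpy as np, cv2
from scipy.spatial.transform import Rotation as R
from plant import env, snapshot, regions_of
def q2R(q): return R.from_quat([q[1],q[2],q[3],q[0]]).as_matrix()
def cam(name):
    s=env.state(); d=snapshot(name)
    K=np.array(d["mtx"]);D=np.array(d["dist_coeffs"],float)
    if "T_tool_cam" in d:
        T=np.eye(4);T[:3,:3]=q2R(s["orientation"]);T[:3,3]=s["ee_pos"]
        T=T@np.array(d["T_tool_cam"])
    else:
        T=np.eye(4);T[:3,:3]=q2R(d["orientation"]);T[:3,3]=d["position"]
    return dict(img=d["img"],K=K,D=D,T=T)
def ray(c,uv):
    p=cv2.undistortPoints(np.array(uv,float).reshape(-1,1,2),c["K"],c["D"])[:,0]
    v=np.c_[p[:,0],-p[:,1],-np.ones(len(p))]@c["T"][:3,:3].T
    return c["T"][:3,3],v
def atz(c,uv,z):
    o,v=ray(c,uv); return o+v*((z-o[2])/v[:,2])[:,None]
def proj(c,P):
    P=(np.array(P,float).reshape(-1,3)-c["T"][:3,3])@c["T"][:3,:3]
    P=P*[1,-1,-1]
    return cv2.projectPoints(P,np.zeros(3),np.zeros(3),c["K"],c["D"])[0][:,0]
def save(n,im): cv2.imwrite("pics/"+n,cv2.cvtColor(np.ascontiguousarray(im),cv2.COLOR_RGB2BGR))
E
python3 - <<'E'
from h import *
import pickle
a=cam("top")
T=["hook","holder","fixture","nut","collet","small_collet","spare_nut"]
C={"top":a}
def rep(n):
    for t in T:
        for r in regions_of(n,t)[:4]:
            print(n,t,round(r["score"],2),np.round(r["centre"]),r["mask"].sum())
rep("top")
C["scene"]=cam("scene"); rep("scene")
print(np.round(C["top"]["T"],3),np.round(C["scene"]["T"],3), env.state())
im=np.vstack([C["top"]["img"],C["scene"]["img"]])
save("top.png",cv2.resize(a["img"],(800,600))); save("scene.png",cv2.resize(C["scene"]["img"],(800,600)))
pickle.dump(C,open("c.pkl","wb"))
E
```

```text
pics
top hook 0.69 [330. 255.] 273
top hook 0.49 [288. 264.] 262
top holder 0.75 [322. 254.] 823
top holder 0.62 [377. 242.] 1074
top holder 0.32 [239. 194.] 3165
top fixture 0.71 [239. 195.] 3206
top collet 0.71 [139. 248.] 527
top spare_nut 0.49 [252. 125.] 46
top spare_nut 0.37 [241. 196.] 3317
scene hook 0.85 [288. 160.] 261
scene hook 0.79 [254. 143.] 248
scene holder 0.95 [218. 150.] 858
scene holder 0.55 [256. 162.] 858
scene fixture 0.61 [279. 230.] 3756
scene collet 0.82 [417. 230.] 1011
scene collet 0.74 [283. 227.] 3695
scene small_collet 0.59 [255. 290.] 455
scene spare_nut 0.53 [208. 267.] 106
[[ 0.005  0.999 -0.047  0.554]
 [-1.     0.006  0.021 -0.054]
 [ 0.021  0.046  0.999  1.024]
 [ 0.     0.     0.     1.   ]] [[-0.675 -0.443  0.59   1.106]
 [ 0.738 -0.401  0.543  0.384]
 [-0.004  0.802  0.597  0.604]
 [ 0.     0.     0.     1.   ]] {'clock': 0.8, 'q': array([ 9.14670586e-01,  3.80577997e-01,  1.29737607e+00, -5.39878328e-06,
        1.46358708e+00, -2.15279403e-01]), 'dq': array([-0.00036243, -0.00031259,  0.00047149,  0.00063119,  0.00103867,
       -0.0015054 ]), 'joint_torque': array([ 6.08127048e-04, -4.48289788e+01, -2.31452662e+01, -1.06626273e-04,
        5.22698811e-04,  7.75265846e-06]), 'ee_pos': array([0.23467683, 0.4974127 , 0.20964231]), 'orientation': array([1.33013983e-05, 2.18642291e-01, 9.75805077e-01, 2.22126634e-05]), 'ft_force': array([-0.46462656,  0.49804159, -0.4266051 ]), 'wrist_torque': array([ 0.00665727, -0.00846555,  0.02287609]), 'grip_width': 1.0025333984809843}
```

```bash
python3 - <<'E'
from h import *
import pickle
C=pickle.load(open("c.pkl","rb"))
save("t1.png",cv2.resize(C["top"]["img"][90:310,90:430],None,fx=2.35,fy=2.35,interpolation=cv2.INTER_CUBIC))
save("s1.png",cv2.resize(C["scene"]["img"][100:330,150:470],None,fx=2.5,fy=2.5,interpolation=cv2.INTER_CUBIC))
E
```

```text
(no output)
```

View pics/t1.png

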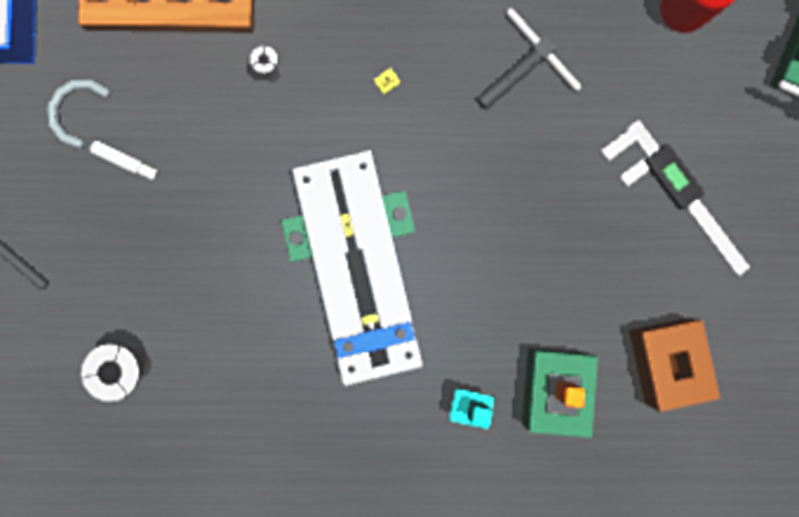

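View pics/s1.png

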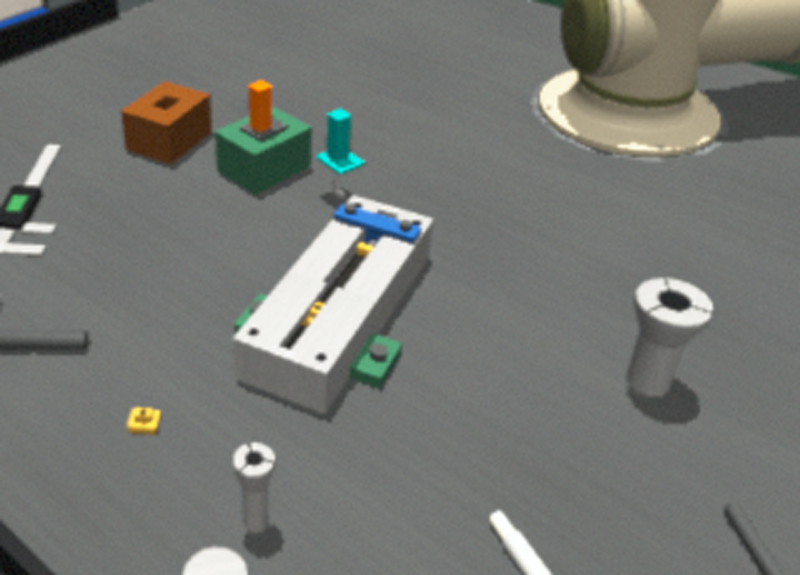

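Top crop: the orange hook is in the green holder at crop (573,397), i.e. full (333,259). The turquoise decoy is at (472,408) and the brown decoy holder at (680,365), so orange in green is the one meant. The fixture runs from (335,160) to (380,370) with the slit up and the bay and blue saddle down. The nut is at (347,225) and the stop face is around (370,320). The spare nut is at (387,80).

```bash
python3 - <<'E'
from h import *
import pickle
C=pickle.load(open("c.pkl","rb"))
c=C["top"]
f=lambda p:[90+p[0]/2.35-.5,90+p[1]/2.35-.5]
def show(n,ps,z): print(n,np.round(1000*atz(c,[f(p) for p in ps],z)[:,:2]))
show("fix corners",[(293,168),(371,151),(422,367),(345,385)],.05)
show("slit",[(336,170),(347,250),(380,362)],.05)
show("nut",[(347,225)],.046); show("stop",[(370,316)],.045)
show("holder corners",[(537,350),(597,355),(592,437),(530,432)],.055)
show("handle top",[(573,397)],.115)
show("bystanders",[(472,408),(387,80),(263,60),(109,372),(680,365)],.05)
w=snapshot("wrist"); print(np.round(w["T_tool_cam"],3),w["mtx"],w["dist_coeffs"])
E
```

```text
fix corners [[ 676.   46.]
 [ 696.  -43.]
 [ 451. -102.]
 [ 431.  -15.]]
slit [[674.  -3.]
 [583. -16.]
 [457. -54.]]
nut [[611. -16.]]
stop [[508. -43.]]
holder corners [[ 471. -231.]
 [ 466. -299.]
 [ 374. -293.]
 [ 380. -223.]]
handle top [[ 427. -258.]]
bystanders [[ 406. -158.]
 [ 778.  -61.]
 [ 799.   81.]
 [ 445.  248.]
 [ 454. -395.]]
[[-0.001  0.945  0.326  0.083]
 [ 1.     0.001 -0.001 -0.001]
 [-0.001  0.326 -0.945 -0.164]
 [ 0.     0.     0.     1.   ]] [[328.21063902   0.         255.07882873]
 [  0.         328.21063902 192.17242821]
 [  0.           0.           1.        ]] [-0.09171972  0.          0.          0.          0.        ]
```

Call:
send_rows(moves=[[1,-528,-333,-40,0,0,8.5],[1,-528,-333,-40,0,0,8.5],[1,-528,-333,-40,0,0,8.5],[1,-528,-333,-40,0,0,8.5],[1,-528,-333,-40,0,0,8.5],[1,-528,-333,-40,0,0,8.5],[1,-528,-333,-40,0,0,8.5],[1,-528,-333,-40,0,0,8.5],[1,-528,-333,-40,0,0,8.5],[1,-528,-333,-40,0,0,8.5],[1,-528,-333,-40,0,0,8.5],[1,-528,-333,-40,0,0,8.5],[1,-528,-333,-40,0,0,8.5],[1,-528,-333,-40,0,0,8.5],[1,-528,-333,-40,0,0,8.5]])

```text
clock: 2.72
ee_pos: [0.5699, -0.0284, 0.2498]
orientation: [0.0, 0.617, 0.787, 0.0]
ft_force: [-0.2, -0.6, 0.8]
grip_width: 0.995
```

```bash
python3 - <<'E'
from h import *
import pickle
c=cam("wrist")
for t in ["nut","fixture"]:
    for r in regions_of("wrist",t)[:3]: print(t,r["score"],r["centre"],r["mask"].sum())
pickle.dump(c,open("w1.pkl","wb"))
save("w1.png",cv2.resize(c["img"],(800,600),interpolation=cv2.INTER_CUBIC)); s=env.state(); print(s["clock"],s["ee_pos"],s["orientation"])
E
```

```text
nut 0.43 [293.8, 155.0] 176
fixture 0.97 [270.8, 150.0] 17449
2.875 [ 0.57005313 -0.02880718  0.24972425] [6.84026338e-05 6.17288641e-01 7.86736759e-01 3.17422228e-05]
```

View pics/w1.png

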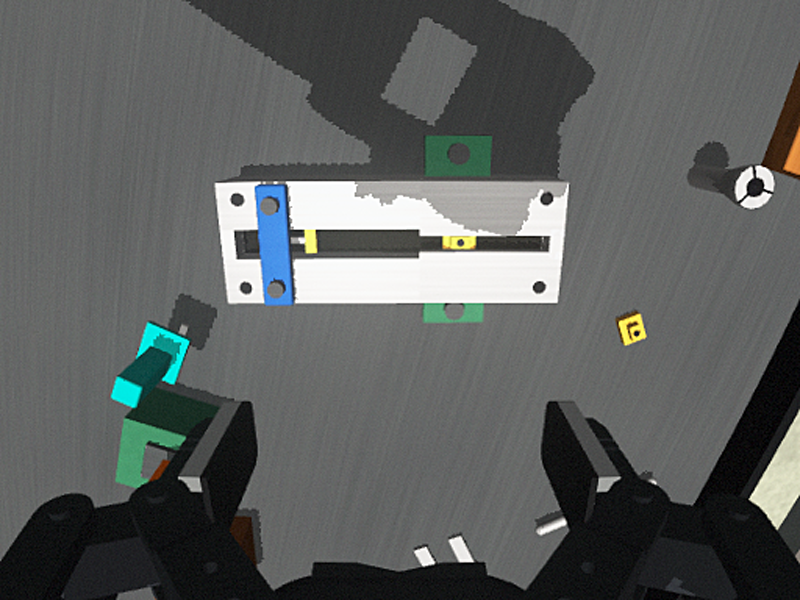

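Wrist picture: the fixture corners are at (217,182), (568,181), (558,303) and (228,304). The lip edge is at column 419, the nut base spans columns 443–476 at row 242, and the plunger face is at column 317.

```bash
cat > fit.py <<'E'
from h import *
from scipy.optimize import least_squares
def P(p,m,z):
    m=np.array(m,float); a=p[2]; 
    return np.c_[p[0]+m[:,0]*np.cos(a)-m[:,1]*np.sin(a),p[1]+m[:,0]*np.sin(a)+m[:,1]*np.cos(a),np.full(len(m),z) if np.isscalar(z) else z]
def fit(c,px,m,z,p0):
    r=least_squares(lambda p:(proj(c,P(p,m,z))-px).ravel(),p0,x_scale=[.01,.01,.05])
    return r.x,r.fun.reshape(-1,2)
def loc(p,w):
    d=np.atleast_2d(w)[:,:2]-p[:2];a=p[2]
    return np.c_[d[:,0]*np.cos(a)+d[:,1]*np.sin(a),-d[:,0]*np.sin(a)+d[:,1]*np.cos(a)]
E
python3 - <<'E'
from fit import *
import pickle
c=pickle.load(open("w1.pkl","rb"))
f=lambda a:(np.array(a,float)+.5)/1.5625-.5
px=f([(217,182),(568,181),(558,303),(228,304),(419,230),(419,258)])
m=np.array([(-145,45),(105,45),(105,-45),(-145,-45),(0,11),(0,-11)])/1e3
p,r=fit(c,px,m,.05,[.583,-.024,.24]); print(p,np.degrees(p[2]));print(r.round(1))
for n,q,z in [("nut",[(443,241),(476,241)],.038),("neck",[(450,241),(470,241)],.046),("face",[(317,241)],.045),("face lo",[(317,241)],.038),("floorend",[(549,243)],.05)]: print(n,(1000*loc(p,atz(c,f(q),z))).round(1))
import numpy as np
np.save("fix.npy",p)
# cross check with top
t=pickle.load(open("c.pkl","rb"))["top"]
g=lambda a:np.array(a,float)/2.35+90-.5
print("top fit",fit(t,g([(293,168),(371,151),(422,367),(345,385)]),m[[1,2,3,0]],.05,p)[0])
E
```

```text
[ 0.58545491 -0.02399935  0.24233475] 13.884758154693495
[[-1.2  0.6]
 [ 0.5  0.6]
 [-0.5 -0.5]
 [ 0.1 -0.6]
 [ 0.6 -0.6]
 [ 0.4  0.5]]
nut [[17.9 -0.4]
 [42.6 -0.4]]
neck [[22.3  1.3]
 [37.   1.3]]
face [[-75.3   1.4]]
face lo [[-76.4  -0.1]]
floorend [[94.5  0.8]]
top fit [ 0.58282206 -0.0238517   0.23890808]
```

Call:
send_rows(moves=[[1,-193,-195,40,0,0,3.05],[1,-193,-195,40,0,0,3.05],[1,-193,-195,40,0,0,3.05],[1,-193,-195,40,0,0,3.05],[1,-193,-195,40,0,0,3.05],[1,-193,-195,40,0,0,3.05],[1,-193,-195,40,0,0,3.05],[1,-193,-195,40,0,0,3.05]])

```text
clock: 3.88
ee_pos: [0.4272, -0.262, 0.2098]
orientation: [0.0, 0.734, 0.679, 0.0]
ft_force: [0.3, 0.1, 0.6]
grip_width: 0.998
```

```bash
python3 - <<'E'
from h import *
import pickle
c=cam("wrist"); pickle.dump(c,open("w2.pkl","wb"))
save("w2.png",cv2.resize(c["img"],(800,600),interpolation=cv2.INTER_CUBIC)); s=env.state(); print(s["clock"],s["ee_pos"],s["orientation"],s["q"])
E
```

```text
3.925 [ 0.4270811  -0.26199331  0.20979062] [1.17332380e-04 7.34097029e-01 6.79044577e-01 2.55250073e-05] [-7.86993354e-01  2.94518424e-01  1.42874302e+00  4.27509263e-05
  1.41809481e+00 -7.09124250e-01]
```

View pics/w2.png

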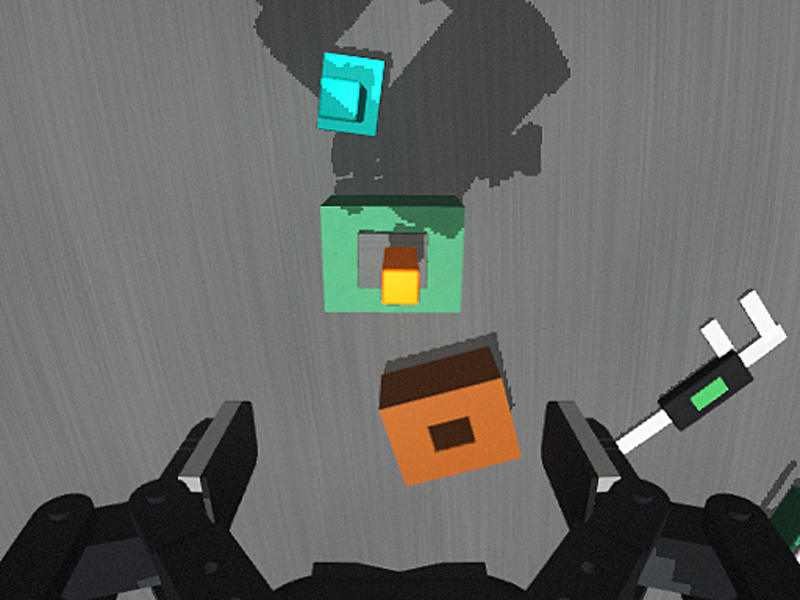

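The orange hook sits in the green holder, with the holder's top corners at (321,206), (464,206), (461,312) and (325,312). The handle top is centred at (400.5,286), offset right of the guard centre, so the toe points left as described. The turquoise and brown look-alikes are clearly separate.

```bash
python3 - <<'E'
from fit import *
import pickle
c=pickle.load(open("w2.pkl","rb"))
f=lambda a:(np.array(a,float)+.5)/1.5625-.5
px=f([(321,206),(464,206),(461,312),(325,312)])
m=np.array([(-45,35),(45,35),(45,-35),(-45,-35)])/1e3
p,r=fit(c,px,m,.055,[.423,-.262,-.08]); print(p,np.degrees(p[2]));print(r.round(1))
print("handle",(atz(c,f([(400.5,286)]),.115)).round(4),1000*loc(p,atz(c,f([(400.5,286)]),.115)))
h=f([(383,268),(419,268),(419,304),(382,304)]); m=np.array([(-10,10),(10,10),(10,-10),(-10,-10)])/1e3
hp,r=fit(c,h,m,.115,[.427,-.262,-.08]);print(hp,np.degrees(hp[2]),r.round(1))
g=f([(358,231),(427,231)]);print("guard",1000*loc(p,atz(c,g,.060)))
np.save("hold.npy",p)
E
```

```text
[ 0.4245641  -0.26149567 -0.07860976] -4.504007547933159
[[-0.5  0.2]
 [ 0.6  0.1]
 [-0.2 -0.1]
 [ 0.2 -0.1]]
handle [[ 0.4294 -0.2602  0.115 ]] [[4.74638364 1.70973105]]
[ 0.42955415 -0.26029469 -0.08528341] -4.886379348685822 [[-0.8 -0.1]
 [ 0.6  0.1]
 [ 0.2  0.1]
 [-0.  -0.1]]
guard [[-21.42478983  20.28838618]
 [ 21.39397213  20.26273867]]
```

Call:
send_rows(moves=[[1,1.5,2.3,50,0,0,0],[1,1.5,2.3,90,0,0,0],[1,1.5,2.3,120,0,0,0],[1,1.5,2.3,131,0,0,0],[1,1.5,2.3,131,0,0,0],[1,1.5,2.3,131,0,0,0],[0,1.5,2.3,131,0,0,0],[0,1.5,2.3,131,0,0,0],[0,1.5,2.3,131,0,0,0],[0,1.5,2.3,131,0,0,0],[0,1.5,2.3,131,0,0,0],[0,1.5,2.3,131,0,0,0],[0,1.5,2.3,131,0,0,0],[0,1.5,2.3,131,0,0,0]], force=100)

```text
clock: 5.68
ee_pos: [0.4288, -0.2616, 0.0791]
orientation: [0.0, 0.735, 0.678, -0.0]
ft_force: [-1.9, 1.0, 4.0]
grip_width: 0.199
```

```bash
python3 - <<'E'
from h import *
s=env.state(); print({k:np.round(v,4) for k,v in s.items()})
E
```

```text
{'clock': np.float64(5.675), 'q': array([-7.8360e-01,  4.4040e-01,  1.6269e+00, -4.0000e-04,  1.0742e+00,
       -7.0410e-01]), 'dq': array([-0.0008,  0.0027, -0.001 ,  0.0016,  0.    ,  0.    ]), 'joint_torque': array([ 2.32500e-01, -4.02366e+01, -1.75070e+01,  2.18900e-01,
       -5.33300e-01,  1.09000e-02]), 'ee_pos': array([ 0.4288, -0.2616,  0.0791]), 'orientation': array([ 1.000e-04,  7.346e-01,  6.785e-01, -2.000e-04]), 'ft_force': array([-1.9356,  0.9719,  3.9982]), 'wrist_torque': array([0.1615, 0.3975, 0.0064]), 'grip_width': np.float64(0.1989)}
```

Call:
send_rows(moves=[[0,0,0,-10,0,0,0],[0,0,0,-35,0,0,0],[0,0,0,-65,0,0,0],[0,0,0,-80,0,0,0],[0,0,0,-80,0,0,0],[0,0,0,-80,0,0,0]])

```text
clock: 6.42
ee_pos: [0.4287, -0.2612, 0.158]
orientation: [-0.001, 0.735, 0.678, -0.0]
ft_force: [-0.5, 0.6, -1.7]
grip_width: 0.205
```

```bash
python3 - <<'E'
from h import *
import pickle
c=cam("wrist"); pickle.dump(c,open("w3.pkl","wb"))
im=c["img"]
save("w3.png",cv2.resize(im[190:384,130:390],None,fx=3,fy=3,interpolation=cv2.INTER_CUBIC)); s=env.state(); print(s["clock"],s["ee_pos"],s["orientation"],s["ft_force"])
E
```

```text
6.475 [ 0.42863518 -0.26122185  0.15786293] [-8.06218787e-04  7.34666072e-01  6.78428413e-01 -3.59561839e-05] [ 0.22775922 -0.56891348 -1.58716476]
```

View pics/w3.png

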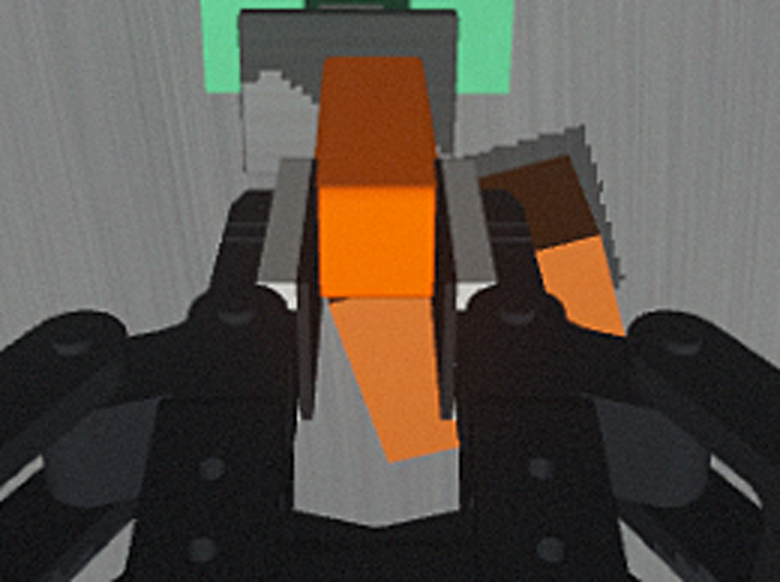

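The hook is held squarely: handle top corners at crop (317,185), (436,185), (433,297) and (321,297), handle base at row 57, and guard corners at (240,14), (457,14) and (245,172).

```bash
python3 - <<'E'
from fit import *
import pickle
c=pickle.load(open("w3.pkl","rb"))
px=(np.array([(317,185),(436,185),(433,297),(321,297),(323,57),(423,57),(240,14),(457,14),(245,172)],float)+.5)/3-.5+[130,190]
M=np.array([(-10,10,105),(10,10,105),(10,-10,105),(-10,-10,105),(-10,10,50),(10,10,50),(-27,18,50),(17,18,50),(-27,-18,50)])/1e3
s=env.state(); Tt=q2R(s["orientation"]); e=s["ee_pos"]
def pose(p): 
    return (R.from_rotvec(p[3:])*R.from_euler('z',-4.5,degrees=True)).apply(M)+p[:3]
r=least_squares(lambda p:(proj(c,pose(p))-px).ravel(),[.429,-.261,.09,0,0,0],x_scale=[.01]*3+[.05]*3)
print(r.x.round(4),np.degrees(r.x[3:]).round(2)); print(r.fun.reshape(-1,2).round(1))
print("foot origin in tool mm",1000*Tt.T@(r.x[:3]-e), "tool y heading",np.degrees(np.arctan2(Tt[1,1],Tt[0,1])),Tt[:,2])
f=np.load("fix.npy")
a=f[2]; print("target for shaft x=62:", P(f,[(.062,0)],0))
E
```

```text
[ 0.4278 -0.2633  0.0823  0.0095  0.0183 -0.0153] [ 0.54  1.05 -0.88]
[[-1.2  0.6]
 [ 2.   0.7]
 [ 1.4 -0.9]
 [-2.2 -0.9]
 [ 0.4 -1.1]
 [-0.8 -1. ]
 [ 0.3  0.9]
 [-0.4  1.4]
 [ 0.5  0.2]]
foot origin in tool mm [-2.19343713 -0.61097406 75.53086161] tool y heading -4.558017877579913 [-0.00114676  0.00113582 -0.9999987 ]
target for shaft x=62: [[ 0.64564329 -0.00912122  0.        ]]
```

```bash
python3 - <<'E'
from fit import *
import pickle
c=pickle.load(open("w3.pkl","rb"))
px=(np.array([(317,185),(436,185),(433,297),(321,297),(323,57),(423,57),(240,14),(457,14),(245,172)],float)+.5)/3-.5+[130,190]
M=np.array([(-10,10,105),(10,10,105),(10,-10,105),(-10,-10,105),(-10,10,50),(10,10,50),(-27,18,50),(17,18,50),(-27,-18,50)])/1e3
W=np.ones((9,2)); W[:4,0]=0
s=env.state(); Tt=q2R(s["orientation"]); e=s["ee_pos"]
def pose(p): 
    return (R.from_rotvec(p[3:])*R.from_euler('z',-4.5,degrees=True)).apply(M)+p[:3]
for fixz in (0,1):
  pr=lambda p:np.r_[(W*(proj(c,pose(p))-px)).ravel(),fixz*1e4*(p[2]-e[2]+.069)]
  r=least_squares(pr,[.429,-.261,.09,0,0,0],x_scale=[.01]*3+[.05]*3)
  print(r.x.round(4),np.degrees(r.x[3:]).round(2)); print((proj(c,pose(r.x))-px).round(1).tolist())
  print("foot in tool mm",1000*Tt.T@(r.x[:3]-e),"grip",1000*Tt.T@(r.x[:3]+R.from_rotvec(r.x[3:]).apply([0,0,.08])-e))
E
```

```text
[ 0.4288 -0.2627  0.0858 -0.0056  0.0022 -0.013 ] [-0.32  0.13 -0.75]
[[-3.6, -0.1], [0.7, 0.3], [0.3, 0.0], [-4.3, -0.3], [0.3, -1.3], [-0.4, -1.0], [-0.2, 0.4], [0.2, 1.1], [0.1, 0.8]]
foot in tool mm [-1.5128504   0.38192327 72.09595695] grip [-0.96918511  0.4248386  -7.9021842 ]
[ 0.4311 -0.2622  0.0889 -0.0206 -0.0395  0.0009] [-1.18 -2.26  0.05]
[[-9.3, -0.7], [-4.0, 0.1], [-3.7, 1.0], [-9.2, 0.0], [0.1, -1.4], [-0.1, -1.0], [-0.8, 0.0], [0.6, 0.8], [0.3, 1.2]]
foot in tool mm [-0.89067749  2.65879587 69.00404211] grip [  0.57962631  -0.71752547 -10.91115458]
```

Call:
send_rows(moves=[[0,40,29,0,0,0,-0.4],[0,90,66,0,0,0,-1.0],[0,140,102,0,0,0,-1.6],[0,190,139,0,0,0,-2.2],[0,235,172,0,0,0,-2.8],[0,260,190,0,0,0,-3.08],[0,268.6,196.2,5,0,0,-3.08],[0,268.6,196.2,18,0,0,-3.08],[0,268.6,196.2,22,0,0,-3.08],[0,268.6,196.2,22,0,0,-3.08],[0,268.6,196.2,22,0,0,-3.08]])

```text
clock: 7.85
ee_pos: [0.6458, -0.01, 0.1371]
orientation: [0.0, 0.617, 0.787, 0.0]
ft_force: [-0.9, 0.2, -1.3]
grip_width: 0.205
```

```bash
python3 - <<'E'
from fit import *
import pickle
c=cam("wrist"); t=cam("scene"); pickle.dump((c,t),open("w4.pkl","wb"))
im=c["img"]
a=cv2.resize(im[110:310,90:390],None,fx=2.6,fy=2.6,interpolation=cv2.INTER_CUBIC)
save("w4.png",a); s=env.state(); print(s["clock"],s["ee_pos"],s["orientation"],s["ft_force"])
p=np.load("fix.npy"); Tt=q2R(s["orientation"]);print("TCP in fixture",1000*loc(p,s["ee_pos"]),"heading",np.degrees(np.arctan2(Tt[1,1],Tt[0,1])), Tt[:,2])
E
```

```text
7.95 [ 0.64593553 -0.00969192  0.13710723] [3.68340092e-04 6.16365235e-01 7.87460304e-01 1.76876765e-04] [ 0.11083939 -1.21015489 -0.33174516]
TCP in fixture [[62.14675168 -0.62414998]] heading 13.897624498521724 [ 7.98147779e-04 -1.75497192e-04 -9.99999666e-01]
```

View pics/w4.png

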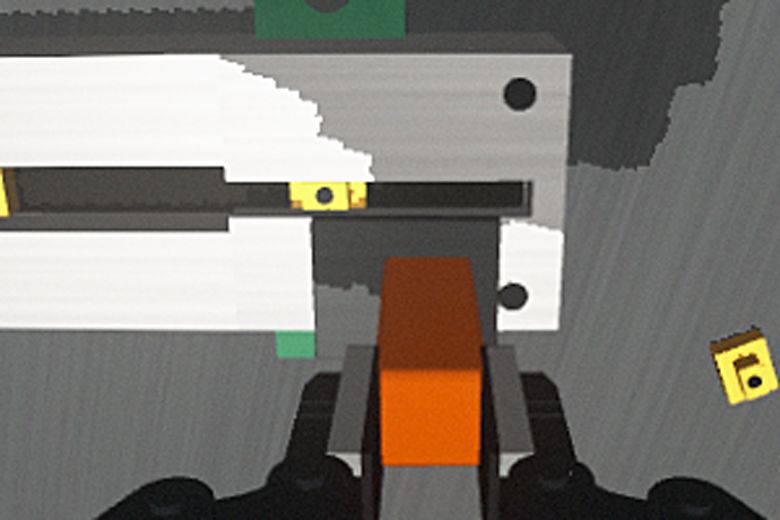

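```bash
python3 - <<'E'
from fit import *
import pickle
c,_=pickle.load(open("w4.pkl","rb"))
f=lambda a:(np.array(a,float)+.5)/2.6-.5+[90,110]
px=f([(571,54),(558,329),(224,167),(228,231)]); m=np.array([(105,45),(105,-45),(0,11),(0,-11)])/1e3
p0=np.load("fix.npy"); p,r=fit(c,px,m,.05,p0); print(p0,p,np.degrees(p[2]));print(r.round(1).tolist())
px2=f([(224,181),(228,216),(530,181)]);print("slit edges",(1000*loc(p,atz(c,px2,.05))).round(1))
print("nut base rear",(1000*loc(p,atz(c,f([(368,195),(290,195)]),.038))).round(1))
print("neck",(1000*loc(p,atz(c,f([(300,195),(350,195)]),.046))).round(1))
for zo in (.067,.069):
  print("guard edge z50",(1000*loc(p,atz(c,f([(313,219),(497,219),(315,356)]),zo+.05))).round(1),"base",(1000*loc(p,atz(c,f([(388,257),(470,257)]),zo+.05))).round(1))
  print(" top",(1000*loc(p,atz(c,f([(380,370),(483,370),(383,465),(479,465)]),zo+.105))).round(1))
np.save("fix2.npy",p)
E
```

```text
[ 0.58545491 -0.02399935  0.24233475] [ 0.58492702 -0.02392085  0.24310173] 13.928702999560894
[[0.0, -0.2], [-0.4, 0.1], [-0.1, -0.6], [0.5, 0.7]]
slit edges [[-0.3  6. ]
 [ 0.1 -5.4]
 [94.2  5.8]]
nut base rear [[43.3 -2.5]
 [17.9 -2.4]]
neck [[22.5  0.2]
 [38.2  0.1]]
guard edge z50 [[ 36.5  17. ]
 [ 78.7  16.9]
 [ 35.2 -18.4]] base [[53.5  7.6]
 [72.6  7.6]]
 top [[ 54.6   8.7]
 [ 72.4   8.7]
 [ 54.7 -10.8]
 [ 72.  -10.8]]
guard edge z50 [[ 36.8  17.7]
 [ 78.5  17.6]
 [ 35.5 -17.3]] base [[53.6  8.4]
 [72.5  8.4]]
 top [[54.8  9.9]
 [72.2  9.8]
 [54.9 -9.3]
 [71.9 -9.4]]
```

Call:
send_rows(moves=[[0,0.7,0,4,0,0,0],[0,0.7,0,10,0,0,0],[0,0.7,0,15,0,0,0],[0,0.7,0,18,0,0,0],[0,0.7,0,20,0,0,0],[0,0.7,0,22,0,0,0],[0,0.7,0,22,0,0,0]])

```text
clock: 8.82
ee_pos: [0.6457, -0.0087, 0.1146]
orientation: [-0.0, 0.616, 0.788, -0.0]
ft_force: [0.7, -0.4, -2.5]
grip_width: 0.203
```

Call:
send_rows(moves=[[0,0,0,3,0,0,0],[0,0,0,6,0,0,0],[0,0,0,9,0,0,0],[0,0,0,11.5,0,0,0],[0,0,0,11.5,0,0,0]])

```text
clock: 9.45
ee_pos: [0.6456, -0.0087, 0.1029]
orientation: [-0.0, 0.616, 0.788, -0.0]
ft_force: [-0.2, -0.3, -1.9]
grip_width: 0.202
```

Call:
send_rows(moves=[[0,0,0,0.8,0,0,0],[0,0,0,1.5,0,0,0],[0,0,0,1.5,0,0,0]])

```text
clock: 9.82
ee_pos: [0.6457, -0.0087, 0.1016]
orientation: [-0.0, 0.616, 0.788, -0.0]
ft_force: [0.0, 0.6, -2.0]
grip_width: 0.204
```

Call:
send_rows(moves=[[0,0,0,0.5,0,0,0],[0,0,0,0.5,0,0,0]])

```text
clock: 10.07
ee_pos: [0.6457, -0.0087, 0.1011]
orientation: [-0.0, 0.616, 0.788, -0.0]
ft_force: [-0.3, -0.3, -1.3]
grip_width: 0.202
```

Call:
send_rows(moves=[[0,0,0,0.3,0,0,0],[0,0,0,0.3,0,0,0]])

```text
clock: 10.32
ee_pos: [0.6457, -0.0087, 0.1008]
orientation: [-0.0, 0.616, 0.788, 0.0]
ft_force: [-0.5, -0.2, -1.1]
grip_width: 0.199
```

Call:
send_rows(moves=[[0,0,-2,0,0,0,0],[0,0,-4,0,0,0,0],[0,0,-5,0,0,0,0],[0,0,-6,0,0,0,0],[0,0,-7,0,0,0,0],[0,0,-8,0,0,0,0],[0,0,-9,0,0,0,0],[0,0,-10,0,0,0,0],[0,0,-12,0,0,0,0],[0,0,-15,0,0,0,0],[0,0,-18,0,0,0,0],[0,0,-21,0,0,0,0]])

```text
clock: 11.82
ee_pos: [0.6251, -0.0138, 0.1008]
orientation: [0.0, 0.616, 0.788, 0.0]
ft_force: [1.1, -0.1, -1.3]
grip_width: 0.204
```

```bash
python3 - <<'E'
from fit import *
import pickle
c=cam("wrist"); s=env.state(); p=np.load("fix2.npy")
print(s["clock"],s["ee_pos"],s["ft_force"],s["wrist_torque"],1000*loc(p,s["ee_pos"]))
save("w5.png",cv2.resize(c["img"][110:310,90:390],None,fx=2.6,fy=2.6,interpolation=cv2.INTER_CUBIC))
E
```

```text
11.875 [ 0.62477495 -0.01384801  0.10083256] [ 0.66014627 -0.81924827 -1.32201367] [ 0.0270757  -0.06632804  0.0204525 ] [[41.10091542  0.1846943 ]]
```

View pics/w5.png

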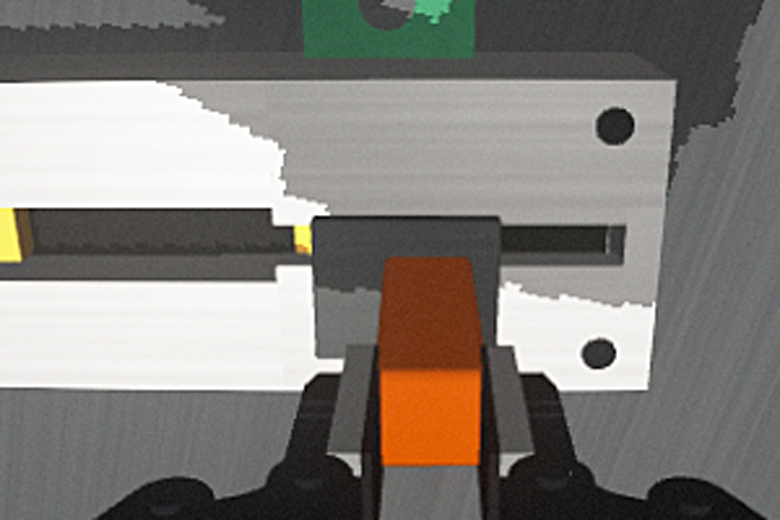

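The nut's front edge (294,240) has moved about 13 mm towards the bay, so the toe is engaged and the hook is upright in the slit. Pulling on, stopping short of the face.

Call:
send_rows(moves=[[0,0,-4,0,0,0,0],[0,0,-9,0,0,0,0],[0,0,-14,0,0,0,0],[0,0,-20,0,0,0,0],[0,0,-26,0,0,0,0],[0,0,-32,0,0,0,0],[0,0,-38,0,0,0,0],[0,0,-44,0,0,0,0],[0,0,-50,0,0,0,0],[0,0,-56,0,0,0,0],[0,0,-62,0,0,0,0],[0,0,-66,0,0,0,0],[0,0,-69,0,0,0,0],[0,0,-71,0,0,0,0],[0,0,-72,0,0,0,0]])

```text
clock: 13.75
ee_pos: [0.5554, -0.0311, 0.1008]
orientation: [0.0, 0.616, 0.788, 0.0]
ft_force: [1.3, -0.0, -1.2]
grip_width: 0.202
```

```bash
python3 - <<'E'
from fit import *
c=cam("wrist"); s=env.state(); p=np.load("fix2.npy")
print(s["clock"],s["ee_pos"],s["ft_force"],s["wrist_torque"],1000*loc(p,s["ee_pos"]))
save("w6.png",cv2.resize(c["img"][110:310,90:390],None,fx=2.6,fy=2.6,interpolation=cv2.INTER_CUBIC))
E
```

```text
13.8 [ 0.55533296 -0.03109851  0.10083254] [ 0.23651298 -0.42700354 -0.89173822] [ 0.04927352 -0.09702864  0.05934009] [[-30.45164012   0.15710612]]
```

View pics/w6.png

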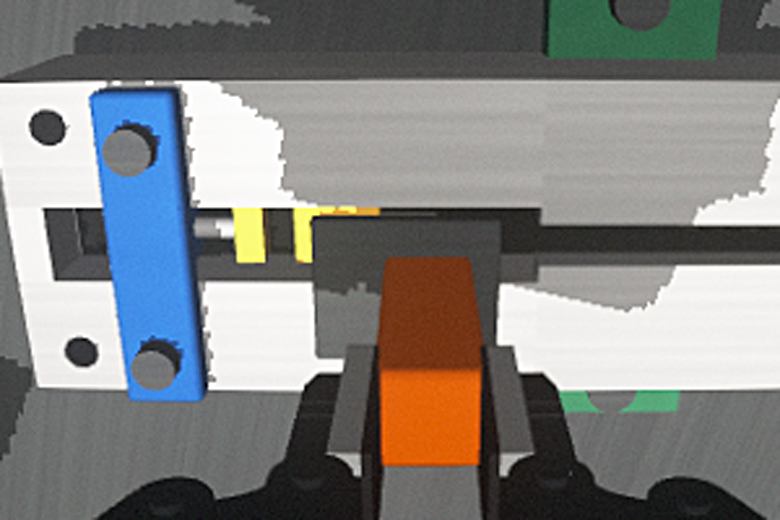

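The nut front is at column 294 and the plunger face at 266, so the gap is about 7.5 mm.

Call:
send_rows(moves=[[0,0,-2,0,0,0,0],[0,0,-4,0,0,0,0],[0,0,-5.5,0,0,0,0],[0,0,-6.5,0,0,0,0],[0,0,-7,0,0,0,0],[0,0,-7,0,0,0,0]])

```text
clock: 14.55
ee_pos: [0.5486, -0.0328, 0.1008]
orientation: [-0.0, 0.616, 0.788, -0.0]
ft_force: [-0.2, -0.1, -0.9]
grip_width: 0.2
```

Call:
send_rows(moves=[[0,0,-0.5,0,0,0,0],[0,0,-1,0,0,0,0],[0,0,-1,0,0,0,0]])

```text
clock: 14.92
ee_pos: [0.5476, -0.033, 0.1008]
orientation: [-0.0, 0.616, 0.788, -0.0]
ft_force: [0.5, -0.1, -2.3]
grip_width: 0.203
```

Call:
send_rows(moves=[[0,0,-0.5,0,0,0,0],[0,0,-1,0,0,0,0],[0,0,-1,0,0,0,0]])

```text
clock: 15.3
ee_pos: [0.5467, -0.0332, 0.1008]
orientation: [-0.0, 0.616, 0.788, -0.0]
ft_force: [0.5, 0.1, -1.3]
grip_width: 0.202
```

Call:
send_rows(moves=[[0,0,-0.5,0,0,0,0],[0,0,-1,0,0,0,0],[0,0,-1,0,0,0,0]])

```text
clock: 15.68
ee_pos: [0.5459, -0.0335, 0.1009]
orientation: [0.0, 0.616, 0.788, 0.0]
ft_force: [1.2, 0.3, -1.2]
grip_width: 0.201
```

Call:
send_rows(moves=[[0,0,-0.5,0,0,0,0],[0,0,-1,0,0,0,0],[0,0,-1,0,0,0,0]])

```text
clock: 16.05
ee_pos: [0.545, -0.0337, 0.1009]
orientation: [0.0, 0.616, 0.788, 0.0]
ft_force: [3.3, 1.0, -2.0]
grip_width: 0.203
```

Call:
send_rows(moves=[[0,0,-0.5,0,0,0,0],[0,0,-1,0,0,0,0],[0,0,-1,0,0,0,0]])

```text
clock: 16.42
ee_pos: [0.5441, -0.034, 0.101]
orientation: [0.0, 0.616, 0.788, 0.0]
ft_force: [4.7, 0.7, -1.5]
grip_width: 0.202
```

Call:
send_rows(moves=[[0,0,-0.5,0,0,0,0],[0,0,-1,0,0,0,0],[0,0,-1,0,0,0,0]])

```text
clock: 16.8
ee_pos: [0.5433, -0.0342, 0.101]
orientation: [0.001, 0.616, 0.788, 0.0]
ft_force: [4.8, 2.1, -1.5]
grip_width: 0.203
```

Call:
send_rows(moves=[[0,0,-0.5,0,0,0,0],[0,0,-1,0,0,0,0],[0,0,-1,0,0,0,0]])

```text
clock: 17.18
ee_pos: [0.5427, -0.0344, 0.1011]
orientation: [0.001, 0.616, 0.788, 0.001]
ft_force: [7.1, 2.2, -1.5]
grip_width: 0.202
```

Call:
send_rows(moves=[[0,0,-0.5,0,0,0,0],[0,0,-1,0,0,0,0],[0,0,-1,0,0,0,0]])

```text
clock: 17.55
ee_pos: [0.542, -0.0346, 0.1013]
orientation: [0.001, 0.616, 0.788, 0.001]
ft_force: [5.9, 2.2, -1.7]
grip_width: 0.199
```

```bash
cat > avg.py <<'E'
from fit import *
F=[]
for i in range(6):
    s=env.state();F.append(s["ft_force"]@[np.cos(.243),np.sin(.243),0]); snapshot("top")
print(np.round(F,1),np.mean(F),s["clock"],s["ft_force"],s["wrist_torque"],1000*loc(np.load("fix2.npy"),s["ee_pos"]),s["orientation"])
E
python3 avg.py
```

```text
[6.2 7.  7.7 7.1 8.1 8.6] 7.4499716385270665 17.8 [ 8.06704055  3.18672724 -1.72169877] [ 6.45745541e-01 -1.90337384e+00 -1.55512967e-04] [[-4.42315610e+01 -3.92047198e-02]] [0.00118412 0.61627199 0.78753185 0.00100608]
```

Call:
send_rows(moves=[[0,0,-0.5,0,0,0,0],[0,0,-1,0,0,0,0],[0,0,-1,0,0,0,0]])

```text
clock: 18.23
ee_pos: [0.5414, -0.0348, 0.1014]
orientation: [0.002, 0.616, 0.788, 0.001]
ft_force: [7.7, 2.9, -1.7]
grip_width: 0.204
```

```bash
python3 avg.py
```

```text
[8.2 9.2 7.7 8.9 8.6 8.9] 8.591639246408478 18.475 [ 8.57949457  2.47376575 -1.8314322 ] [ 0.70813701 -2.19699101  0.0052908 ] [[-44.87356442  -0.06827811]] [0.00155815 0.61625847 0.78754133 0.00131377]
```

Call:
send_rows(moves=[[0,0,-0.5,0,0,0,0],[0,0,-1,0,0,0,0],[0,0,-1.5,0,0,0,0],[0,0,-1.7,0,0,0,0],[0,0,-1.7,0,0,0,0]])

```text
clock: 19.15
ee_pos: [0.5403, -0.0352, 0.1015]
orientation: [0.002, 0.616, 0.788, 0.002]
ft_force: [9.5, 3.0, -1.5]
grip_width: 0.203
```

```bash
python3 avg.py
```

```text
[ 9.9  9.8  9.8  9.8 10.1  9.9] 9.862152841225209 19.4 [ 9.4904972   2.74671182 -2.02523303] [ 0.90020043 -2.53644621 -0.01336395] [[-46.03320819  -0.18621267]] [0.00212548 0.61631374 0.78749585 0.00177296]
```

Call:
send_rows(moves=[[0,0,-0.6,0,0,0,0],[0,0,-1.3,0,0,0,0],[0,0,-1.3,0,0,0,0]])

```text
clock: 19.82
ee_pos: [0.5394, -0.0355, 0.1017]
orientation: [0.003, 0.616, 0.787, 0.002]
ft_force: [10.7, 3.7, -1.6]
grip_width: 0.206
```

```bash
python3 avg.py
```

```text
[11.3 11.6 11.5 11.1 11.7 11.8] 11.503256613371434 20.075 [11.06904796  4.57544215 -1.90503846] [ 9.71390278e-01 -2.81058166e+00 -2.09257537e-03] [[-46.95264647  -0.2672739 ]] [0.00254246 0.61634231 0.78747141 0.0021163 ]
```

Call:
send_rows(moves=[[0,0,0.2,0,0,0,0],[0,0,0.2,0,0,0,0],[0,0,0.2,0,0,0,0],[0,0,0.2,0,0,0,0],[0,0,0.2,0,0,0,0],[0,0,0.2,0,0,0,0],[0,0,0.2,0,0,0,0],[0,0,0.2,0,0,0,0],[0,0,0.2,0,0,0,0],[0,0,0.2,0,0,0,0],[0,0,0.2,0,0,0,0]])

```text
clock: 21.5
ee_pos: [0.5396, -0.0354, 0.1017]
orientation: [0.002, 0.616, 0.787, 0.002]
ft_force: [12.2, 3.9, -2.8]
grip_width: 0.201
```

```bash
python3 avg.py
```

```text
[12.7 11.6 11.  11.1 11.3 11.7] 11.568896340039034 21.75 [11.15057961  3.64936915 -2.15403439] [ 0.94906551 -2.81088458  0.00916327] [[-46.80367417  -0.24834947]] [0.00246318 0.61634937 0.78746621 0.0020859 ]
```

Call:
send_rows(moves=[[0,0,1,0,0,0,0],[0,0,2.5,0,0,0,0],[0,0,4,0,0,0,0],[0,0,6,0,0,0,0],[0,0,8,0,0,0,0],[0,0,11,0,0,0,0],[0,0,14,0,0,0,0],[0,0,17,0,0,0,0],[0,0,17,0,0,0,0]])

```text
clock: 22.92
ee_pos: [0.5536, -0.0315, 0.1006]
orientation: [-0.0, 0.616, 0.788, -0.0]
ft_force: [0.1, 0.3, -1.5]
grip_width: 0.2
```

```bash
python3 avg.py
```

```text
[ 0.1 -0.1 -0.1  0.9  0.2  0.1] 0.1822374757499373 23.175 [ 0.01215837  0.19910429 -1.56826416] [-0.02336956 -0.01381175  0.00244084] [[-32.26502042   0.18116908]] [-6.67433645e-05  6.16182195e-01  7.87603640e-01 -6.96199964e-05]
```

Bias is about 0.2 N, so the pull was about 11.3 N. Lifting out.

Call:
send_rows(moves=[[0,0,0,-5,0,0,0],[0,0,0,-12,0,0,0],[0,0,0,-20,0,0,0],[0,0,0,-30,0,0,0],[0,0,0,-45,0,0,0],[0,0,0,-57,0,0,0],[0,0,0,-57,0,0,0],[0,0,0,-57,0,0,0]])

```text
clock: 24.22
ee_pos: [0.5535, -0.0314, 0.1575]
orientation: [-0.0, 0.616, 0.788, -0.0]
ft_force: [-0.7, -0.3, -3.1]
grip_width: 0.205
```

```bash
python3 - <<'E'
from fit import *
import pickle
c=cam("wrist"); s=env.state(); pickle.dump(c,open("w7.pkl","wb"))
Tt=q2R(s["orientation"]); print(s["clock"],s["ee_pos"],s["ft_force"],"heading",np.degrees(np.arctan2(Tt[1,1],Tt[0,1])),Tt[:,2])
save("w7.png",cv2.resize(c["img"][100:320,90:390],None,fx=2.6,fy=2.6,interpolation=cv2.INTER_CUBIC))
# shift to the grasp pose above holder, heading -4.56
d=np.array([.4288,-.2616,0])-s["ee_pos"]; print("shift mm",1000*Tt.T@d)
E
```

```text
24.275 [ 0.55339904 -0.03143409  0.15734199] [-0.04318337 -0.28470788 -1.95746179] heading 13.92287664247997 [-1.02478318e-03  2.57371747e-04 -9.99999442e-01]
shift mm [-193.50143562 -176.1730572   157.41034646]
```

View pics/w7.png

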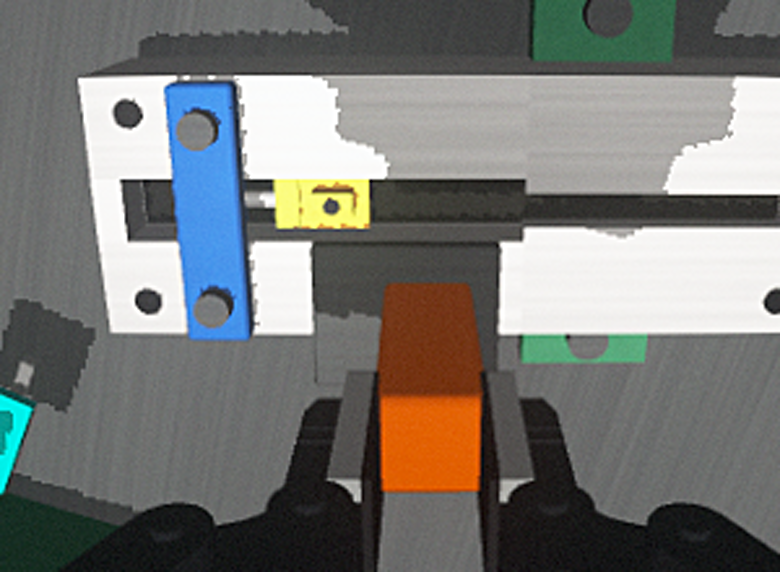

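The picture shows the nut lying flat, full width, against the plunger at (275–370, 205). The hook is in the hand exactly as before. Returning it to the holder.

Call:
send_rows(moves=[[0,-15,-14,-15,0,0,0.2],[0,-55,-50,-20,0,0,0.8],[0,-95,-87,-20,0,0,1.5],[0,-140,-128,-20,0,0,2.2],[0,-175,-160,-20,0,0,2.8],[0,-190,-173,-20,0,0,3.08],[0,-193.4,-176.2,-15,0,0,3.08],[0,-193.4,-176.2,0,0,0,3.08],[0,-193.4,-176.2,15,0,0,3.08],[0,-193.4,-176.2,20,0,0,3.08],[0,-193.4,-176.2,20,0,0,3.08]])

```text
clock: 25.65
ee_pos: [0.4293, -0.2613, 0.1379]
orientation: [-0.0, 0.734, 0.679, 0.0]
ft_force: [-0.0, 0.2, -2.5]
grip_width: 0.203
```

```bash
python3 - <<'E'
from fit import *
s=env.state();Tt=q2R(s["orientation"]); print(s["clock"],s["ee_pos"],s["ft_force"],"heading",np.degrees(np.arctan2(Tt[1,1],Tt[0,1])))
print(1000*Tt.T@(np.array([.4287,-.2614,.0795])-s["ee_pos"]))
E
```

```text
25.65 [ 0.42929846 -0.26127229  0.13791321] [-0.03487786  0.22187129 -2.4909544 ] heading -4.515071072712883
[-0.18633922 -0.57620678 58.4132725 ]
```

Call:
send_rows(moves=[[0,-0.2,-0.6,8,0,0,0],[0,-0.2,-0.6,18,0,0,0],[0,-0.2,-0.6,30,0,0,0],[0,-0.2,-0.6,42,0,0,0],[0,-0.2,-0.6,50,0,0,0],[0,-0.2,-0.6,55,0,0,0],[0,-0.2,-0.6,57,0,0,0],[0,-0.2,-0.6,57,0,0,0]])

```text
clock: 26.65
ee_pos: [0.4287, -0.2618, 0.0809]
orientation: [0.0, 0.735, 0.678, 0.0]
ft_force: [0.2, 1.5, -1.5]
grip_width: 0.199
```

Call:
send_rows(moves=[[0,0,0,0.5,0,0,0],[0,0,0,1,0,0,0],[0,0,0,1,0,0,0]])

```text
clock: 27.02
ee_pos: [0.4286, -0.2618, 0.0799]
orientation: [0.0, 0.735, 0.678, 0.0]
ft_force: [1.2, -0.6, -1.8]
grip_width: 0.205
```

Call:
send_rows(moves=[[0,0,0,0.4,0,0,0],[0,0,0,0.7,0,0,0],[0,0,0,0.7,0,0,0]])

```text
clock: 27.4
ee_pos: [0.4286, -0.2618, 0.0791]
orientation: [0.0, 0.735, 0.678, -0.0]
ft_force: [0.2, 0.5, -1.4]
grip_width: 0.203
```

Call:
send_rows(moves=[[0,0,0,0.3,0,0,0],[0,0,0,0.3,0,0,0]])

```text
clock: 27.65
ee_pos: [0.4286, -0.2618, 0.0791]
orientation: [0.0, 0.735, 0.678, -0.0]
ft_force: [-1.8, 1.2, 3.1]
grip_width: 0.201
```

Seated (Fz turned positive). Releasing and retreating straight up.

Call:
send_rows(moves=[[0.35,0,0,0,0,0,0],[0.35,0,0,0,0,0,0],[0.35,0,0,0,0,0,0],[0.8,0,0,0,0,0,0],[1,0,0,0,0,0,0],[1,0,0,0,0,0,0],[1,0,0,0,0,0,0],[1,0,0,-10,0,0,0],[1,0,0,-40,0,0,0],[1,0,0,-80,0,0,0],[1,0,0,-120,0,0,0],[1,0,0,-135,0,0,0],[1,0,0,-135,0,0,0],[1,0,0,-135,0,0,0]])

```text
clock: 29.4
ee_pos: [0.4283, -0.2615, 0.2132]
orientation: [-0.001, 0.735, 0.678, -0.0]
ft_force: [-0.1, 0.1, 0.5]
grip_width: 1.0
```

```bash
python3 - <<'E'
from h import *
c=cam("wrist"); t=cam("scene"); s=env.state(); print(s["clock"],s["ee_pos"],s["ft_force"],s["grip_width"])
a=cv2.resize(c["img"][100:240,170:340],(340,280)); b=cv2.resize(t["img"][110:320,170:440],(457,355))
o=np.zeros((355,800,3),np.uint8);o[:280,:340]=a;o[:,343:]=b
save("w8.png",o)
E
```

```text
29.5 [ 0.42830556 -0.26150683  0.21299367] [-0.3445899  -0.28086381  0.09866932] 1.003737117038859
```

View pics/w8.png

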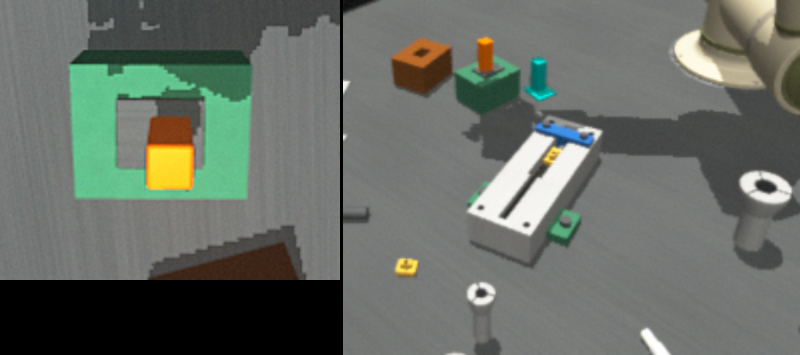

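The hook stands upright in the green holder with its guard flat. The nut is in the bay, and the collets and spare nut are where they were. Handing in.

```bash
python3 -c "
from plant import env
print(env.finish_job())"
```

```text
the job is handed in; nothing more can be done
None
```

The job is done and handed in at about 29.5 s on the clock. I took the orange hook from the green holder and lowered it through the slit behind the nut without touching the block. I then dragged the nut about 89 mm into the bay against the sprung stop.

- **Pull:** held for about 2 s at a measured 11.1 to 11.8 N, with one noisy reading of 12.7 N. The free reading afterwards was about 0.2 N, so the true pull averaged about 11.3 N. The force was read only at the end of each move and in short bursts, so a brief spike in between would not have shown.
- **Hook:** it went back into the holder from above, and the force turned to a light upward push of about 3 N as it seated. The last picture shows it upright with the guard flat, and the gripper open and clear above it.
- **Nut and bystanders:** the picture taken as the hook lifted out shows the nut flat in the bay against the plunger. The final scene picture still shows it in the bay, with the collets and the spare nut apparently where they started.

One check disagreed. The first camera fit of the hook in the hand was off because the pads hide part of the handle. I refitted it and confirmed it against the slit before lowering the hook.

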